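# Rehang the lantern's lift-off glass door

## Robot

A 6-joint arm with a two-finger parallel gripper is mounted at the origin on the work surface. World frame = base frame: x ahead of the robot, y to its left, z up, the work surface at z = 0. Lengths are in m, angles in degrees, forces in N, time in s.
With the tool pointing down it reaches from about 0.35 to 0.925 m from the base axis. Payload 6.4 kg.
Tool frame: the origin (TCP) lies at the very end of the fingers, on their centre line; the grasp point (between the pads) lies 19 mm behind it; z points along the fingers, y is the line along which they close (so a half turn about z gives the same grasp; the last joint's range is limited). The gripper opens to 85 mm and grips with 20 to 120 N. Pads are 22 mm wide; open, the fingers measure 114 mm over their backs; the gripper's body (76 mm by 85 mm) begins 54 mm behind the grasp point. The pads swing forward as they close: fully open they stand 13 mm farther back than shut.
Start: joints at [-87.038, 14.043, 89.255, -0, 76.702, -9.975], TCP at [0.146, -0.634, 0.231] pointing down, gripper open.
Joint ranges: [-179.41, 179.41], [-58.25, 129.5], [7.25, 145.43], [-54.29, 234.29], [11.92, 165.04], [-157.13, 157.13]. Speed limits (degrees/s): [147.25, 147.25, 180, 180, 180, 180].

## Interface

Orientations are given as a 3x3 rotation matrix whose columns are the frame's x, y, z axes.
In Python, from workcell import sensors, imaging, manip, find_in, trace gives the robot as it stands.
- The arm moves only by the tool drive_tool, never from a script. Its argument "plan" is text: rows parted by semicolons, each of 6 numbers parted by spaces: the shift along the tool's x, y, z in mm, then the turn, a rotation vector about the tool's x, y, z in degrees. In form: x y z ax ay az; .... A call has 1 to 8 rows; each row shifts and turns the commanded pose from where the row before left it, along the tool's axes as they then stand; what a row does not reach is not made up. A row lasts 1/12 s, in which the tool goes at most 41.7 mm and 7.16 degrees, less where a joint would pass 70% of its speed; a pose out of reach is approached as far as the arm can. A call with a gripper value outside its range is refused whole. "gripper" is the gripper command: -1 is fully open, 1 is shut, values between are in proportion, set as the call begins (left out, the last holds). The fingers move at their own pace and stop on an object; "newtons" is the grip in N (left out, the last holds). Time passes only in rows, so rows that do not move let the fingers close. It gives the time, the measured TCP pose, the force, the opening and the grip force at its end, in the units of the state.
- sensors.sense(): the state, without advancing time (a new reading comes with each control period).
- imaging.read_camera(name): name is "side" or "top"; returns a dict with "frame" (480x640x3 uint8, blue, green, red), "fx", "fy", "cx", "cy" (pixels), "rvec" (rotation vector, rad) and "tvec" (3), from world to camera coordinates, as OpenCV has them. Camera axes: x right, y down, z forward; pixel columns grow to the right and rows downward; lengths in m; the calibration is good to about 2 mm. A picture is of the moment at which its call begins. There is no depth.
- manip.sign_off(): hands the job in; it is judged then, once.
Trained networks look in the newest picture that a camera, given by its name, has taken for a name from the list of things; names that differ only in an ending like _2 or _b are one class to them, and where a whole thing is asked for, a point or a joint stands for the part that bears it (a point fixed in the world has none). Each returns a list of dicts, best first, with "confidence" (0 to 1); they miss things now and then, are a little off and sometimes report something else, mostly with a low value. They report only what shows in the picture. A call takes as long as a camera call. They do not tell look-alikes from the thing itself.
- find_in(camera, target): "bbox" ([left, top, width, height] in pixels, round what is visible of it).
- trace(camera, target): "mask" (480x640 bool, what is visible of it) and "bbox" ([left, top, width, height] in pixels, round what is visible of it).
The state is a dict: "time_s": time; "joint_positions": joint angles; "joint_vel": joint speeds; "joint_efforts": joint torques, N m; "eef_pos": TCP position; "orientation": TCP orientation; "wrist_force": force on the tool from outside, world axes, zero at the start; "moment": the same for the moment, N m; "finger_gap": finger opening in m; "finger_force": force on a finger pad.
Only numpy, scipy, OpenCV 4.12 (cv2) and the standard library are available. Lean on these libraries where they do the work, as an engineer would, in place of code of your own. Each camera call takes 0.05 s, during which the arm holds its last target. There are 200 camera calls.

## Task

The lantern's glass door has been washed and stands in the wooden drying rack. Hang it back on the lantern: with the door standing open, lower it gently so that both hinge sockets go fully home on the two upright pintles, then swing it gently shut against its stop, knob outside, and let go. Leave everything else on the table as it is.

Things in the scene. Friction and masses are not known exactly. Their poses are not given: they have to be found in the camera images.
- lantern: Black steel and glass lantern, stands firm: 164 mm square plinth, 152 mm square over its posts, top plate 206-216 mm up, roof to 258 mm, carrying loop to 283 mm. Origin under its centre, z up. Doorway on its -x side (post faces at x = -76 mm). A drip strip (208 mm up, 14 mm proud, y -70 to +30 mm) overhangs the shut door by 6 mm: the door goes on or off only when 70 degrees or more open.
- lower_pintle (a point): Seat of the lower pintle, on the vertical hinge axis: top centre of a 17 mm steel knuckle on the front post at +y, at x = -86, y = +66, z = 56 mm in the lantern frame. An 8 mm pin stands 18 mm up from it, its last 5 mm tapered to 3 mm. Axes as the lantern's.
- upper_pintle (a point): Seat of the upper pintle, same axis and equal pin, 98 mm above the lower one (both knuckles reach 16 mm down from their seats). The lower socket has to be brought in from the side, beneath this one.
- door_stop (a point): Tip of the 4 mm rubber door stop on the lantern's front post at -y: x = -80, y = -66, z = 114 mm in the lantern frame. The inside of the shut door rests on it.
- door: Lift-off door, steel frame and glass pane, 0.27 to 0.43 kg: 128 mm wide (y), 176 high (z), 12 thick (x). Origin: centre of the frame's underside. Knob (12 mm ball, to x = -22 mm) outside at y = -57, z = 88 mm. Starts upright in the rack; grip its 12 mm thick top bar. Hung, underside 26 mm and top 202 mm above the table; shut, axes parallel to the lantern's; open by A, yaw = lantern's minus A.
- lower_socket (a point): Centre of the lower end of the lower socket, a steel tube 17 mm outside, 11 mm inside, 22 mm long, open at both ends, at x = 0, y = +74, z = 30 mm in the door frame (10 mm beyond the edge). Home, this point is at lower_pintle. Hung, the door turns with slight friction and stays where it is left. Axes as the door's.
- upper_socket (a point): The same for the upper socket, at z = 128 mm in the door frame; home at upper_pintle.
- free_edge (a point): Point on the inside face of the door's free (-y) stile at half height: x = +6, y = -58, z = 88 mm in the door frame. When the door is shut it is at door_stop.
- rack: Wooden drying rack, 130 x 100 mm, stands firm; two rails along x (top 20 mm up, at y = +-35 mm), each with five 8 mm dowels to 84 mm up, 24 mm apart along x. Origin under its centre. The door stands on the rails in the slot at x = -12 mm, with 4 mm of play, its axes parallel to the rack's, its top 196 mm above the table.
- speaker: Portable speaker 74 x 186 mm, 114 mm high with handle, knob on top; origin under its centre. Leave alone.
- trivet: Round cork trivet, 160 mm diameter, 9 mm thick; origin under its centre. Leave alone.
- sugar_bowl: White lidded ceramic sugar bowl, 94 mm diameter, 110 mm high; origin under its centre. Leave alone.
- cup: Yellow plastic cup, 78 mm diameter, 105 mm high; origin under its centre. Leave alone.
- succulent: Succulent in a terracotta pot, 96 mm diameter, 125 mm high; origin under its centre. Leave alone.
- opener: Flat stainless bottle opener, 123 x 38 mm, 4 mm thick, lies on the table; origin on its underside 1.5 mm from the middle. Leave alone.
Mind the look-alikes: they are no part of the job. Of the things that look like the door, the smaller one is meant.

How it is judged (in metres and radians):
On the way:
1. the door is hung: both sockets fully home on their pintles, while it stands open (distance between lower_socket and lower_pintle below 0.005 m and distance between upper_socket and upper_pintle below 0.005 m and distance between free_edge and door_stop above 0.04 m), for 0.2 s.
At the end, for the whole second after the job is handed in: Both sockets are home on their pintles (each within 5 mm of its seat), the inside of the door's free edge is within 10 mm of the rubber stop (so shut, knob outside), and the door is at rest and released (distance between lower_socket and lower_pintle below 0.005 m and distance between upper_socket and upper_pintle below 0.005 m and distance between free_edge and door_stop below 0.01 m and linear speed of door below 0.02 m/s and angular speed of door below 0.15 rad/s); the robot touches nothing.
It fails at once if the door is dropped onto its pintles or slammed: it moves faster than 0.35 m/s while its sockets are on the pintles or within 25 mm above their seats (distance between lower_socket and lower_pintle below 0.025 m and linear speed of door above 0.35 m/s).
It fails at once if something else on the table is shifted by more than 30 mm or knocked over (distance of any of speaker, trivet, sugar_bowl, cup, succulent, opener from where it was at the start of the episode above 0.03 m or angle between any of cup, sugar_bowl, succulent, speaker's own z axis and vertical above 0.5 rad).
It also fails if it takes over 69 s, if anything falls off the work surface, if the arm or the gripper's body presses on something with over 40 N, if the wrist force passes 120 N, or if a joint passes its speed limit or range.

## Working session

There is one attempt and no reset: what is moved stays moved. The work goes in short steps, Python scripts to look and compute and a tool call to move; the robot and the scene stay as the last step left them, time stands still between calls to the robot, and variables do not carry over. Pictures are saved under pics/ and viewed, at most 10 in all, crops included, and the job is handed in when it is done.

Besides the shell and the picture viewer there is one more tool, called by a JSON object that holds its "name" and its "arguments", one argument or row to a line. drive_tool: Moves the arm, as the interface text tells. Its arguments: {"type":"object","properties":{"plan":{"type":"string"},"gripper":{"type":"number"},"newtons":{"type":"number"}},"required":["plan"]}

```bash
mkdir -p pics; ls
cat > h.py <<'E'
import numpy as np, cv2
from workcell import sensors, imaging, manip, find_in, trace
E
python3 - <<'E'
from h import *
for c in ["side","top"]:
    d=imaging.read_camera(c); cv2.imwrite(f"pics/{c}0.png",d["frame"]); np.save(f"{c}.npy",d,allow_pickle=True)
    print(c,d["fx"],d["cx"],d["cy"],d["rvec"],d["tvec"],(-cv2.Rodrigues(np.array(d["rvec"]))[0].T@np.array(d["tvec"]).ravel()).round(3))
    for t in ["lantern","door","rack","speaker","trivet","sugar_bowl","cup","succulent","opener"]:
        print(t,[(np.round(r["bbox"]).tolist(),round(r["confidence"],2)) for r in find_in(c,t)])
E
```

```text
pics
side 466.1991003281372 311.1241021436939 233.96080629241456 [ 0.67079402  2.62713513 -1.13077676] [ 0.49325679 -0.04173766  1.14860862] [0.853 0.517 0.754]
lantern [([274.0, 245.0, 144.0, 187.0], 0.79)]
door [([320.0, 82.0, 69.0, 110.0], 0.89), ([277.0, 134.0, 21.0, 90.0], 0.71)]
rack [([255.0, 177.0, 54.0, 51.0], 0.87)]
speaker [([156.0, 199.0, 58.0, 90.0], 0.78), ([274.0, 244.0, 144.0, 190.0], 0.63), ([277.0, 130.0, 19.0, 93.0], 0.23)]
trivet [([162.0, 297.0, 84.0, 74.0], 0.82), ([278.0, 130.0, 18.0, 95.0], 0.54)]
sugar_bowl [([337.0, 202.0, 47.0, 43.0], 0.95), ([272.0, 244.0, 147.0, 186.0], 0.66)]
cup [([406.0, 263.0, 43.0, 62.0], 0.58)]
succulent [([180.0, 159.0, 41.0, 54.0], 0.97), ([239.0, 293.0, 34.0, 26.0], 0.33)]
opener [([243.0, 292.0, 31.0, 25.0], 0.66)]
top 460.1933174289695 320.0709014349785 235.17547811595017 [ 2.15214384 -2.15440488  0.15885754] [-0.0902836   0.53113763  0.93231322] [ 0.397 -0.083  0.998]
lantern [([128.0, 136.0, 125.0, 118.0], 0.97)]
door [([416.0, 312.0, 68.0, 134.0], 0.86), ([376.0, 227.0, 82.0, 55.0], 0.74)]
rack [([376.0, 221.0, 70.0, 71.0], 0.56)]
speaker [([345.0, 110.0, 97.0, 54.0], 0.79), ([129.0, 136.0, 126.0, 117.0], 0.53), ([191.0, 284.0, 45.0, 41.0], 0.39)]
trivet []
sugar_bowl [([306.0, 287.0, 49.0, 50.0], 0.97)]
cup [([190.0, 282.0, 45.0, 45.0], 0.59), ([379.0, 228.0, 84.0, 51.0], 0.49)]
succulent [([443.0, 152.0, 50.0, 48.0], 0.61)]
opener [([295.0, 166.0, 16.0, 52.0], 0.88)]
```

View pics/side0.png

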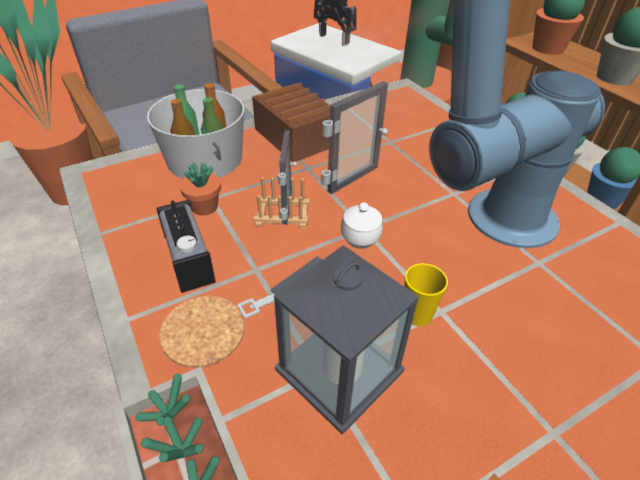

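View pics/top0.png

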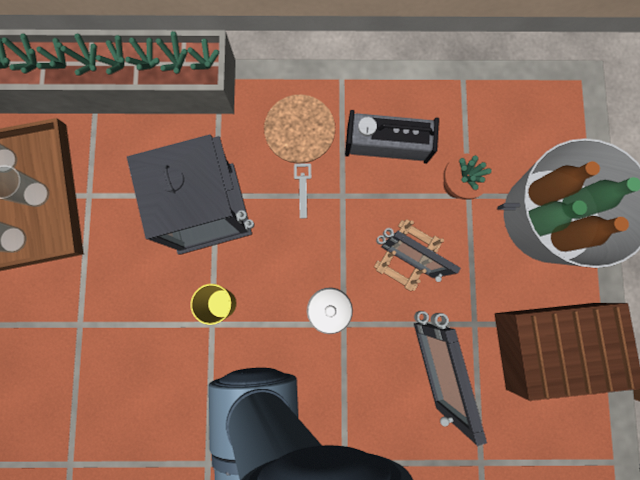

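The top view shows the lantern at (190,195), with its pintles near (241,215) and (248,224). These could be taken for the door:
- The frame in the rack at (418,252), sockets near (385,236) and knob at (438,279).
- The larger frame standing at (450,378), with its sockets at (430,320).

I choose the one in the rack, since it is the smaller. Next I check it in a close crop.

Run:
```python
from h import *
d=np.load("top.npy",allow_pickle=True).item(); f=d["frame"]
a=cv2.resize(f[205:295,195:265],None,fx=5,fy=5,interpolation=cv2.INTER_CUBIC)
b=cv2.resize(f[215:305,372:462],None,fx=5,fy=5,interpolation=cv2.INTER_CUBIC)
cv2.imwrite("pics/c1.png",np.hstack([a,b]))
R=cv2.Rodrigues(d["rvec"])[0];print(R.round(3))
```

```text
[[-0.002 -1.     0.008]
 [-0.99   0.    -0.138]
 [ 0.138 -0.008 -0.99 ]]
```

View pics/c1.png

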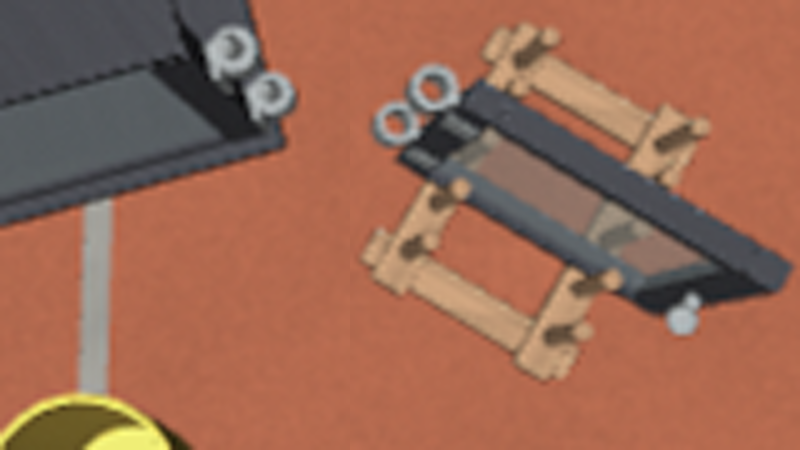

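The crop confirms the choice: the frame in the rack has its sockets at (388,232) upper and (381,239) lower, and its knob at (438,279). The lantern's knuckles are at (241,214) upper and (249,224) lower. Now I fit the poses.

```bash
cat >> h.py <<'E'
from scipy.optimize import least_squares
def proj(d,P):
    K=np.array([[d["fx"],0,d["cx"]],[0,d["fy"],d["cy"]],[0,0,1]])
    return cv2.projectPoints(np.array(P,float).reshape(-1,1,3),np.array(d["rvec"]),np.array(d["tvec"]),K,None)[0].reshape(-1,2)
def unproj(d,uv,z):
    R=cv2.Rodrigues(np.array(d["rvec"]))[0]; c=-R.T@np.array(d["tvec"]).ravel()
    r=R.T@np.array([(uv[0]-d["cx"])/d["fx"],(uv[1]-d["cy"])/d["fy"],1]); return c+r*(z-c[2])/r[2]
def T(p,P):
    c,s=np.cos(p[2]),np.sin(p[2]); P=np.array(P,float)/1000
    return P@np.array([[c,s,0],[-s,c,0],[0,0,1]])+np.array([p[0],p[1],p[3] if len(p)>3 else 0])
def fit(d,P,uv,p0,z0=0):
    f=lambda p: (proj(d,T(list(p)+[z0],P))-uv).ravel()
    r=least_squares(f,p0,loss="soft_l1"); return r.x,r.fun.reshape(-1,2)
E
python3 - <<'E'
from h import *
d=np.load("top.npy",allow_pickle=True).item(); f=d["frame"]
cp=lambda x,y,o:((x+.5)/5-.5+o[0],(y+.5)/5-.5+o[1])
B=(372,215)
uv=np.array([cp(84,89,B),cp(47,124,B),cp(333,318,B),cp(135,80,B),cp(440,264,B),cp(426,294,B)])
P=[[0,74,150],[0,74,52],[-16,-57,88],[6,64,176],[6,-64,176],[-6,-64,176]]
D,r=fit(d,P,uv,[.4,-.3,-.5],.02); print("door",D[:2].round(4),np.degrees(D[2]).round(1),r.round(1).tolist())
A=(195,205)
pu=unproj(d,cp(233,48,A),.154);pl=unproj(d,cp(273,95,A),.056);print("pintles",pu.round(4),pl.round(4))
uv=np.array([cp(233,48,A),cp(273,95,A),cp(0,222,A),cp(285,143,A)])
def g(p): # p: x,y,yaw,s,ztop
    q=proj(d,T(p[:3],[[-86,66,154],[-86,66,56],[-p[3],-p[3],p[4]],[p[3],-p[3],p[4]]]))
    return (q-np.array([(241.2,214.2),(249.2,223.6),(212,136),(128,157)])).ravel()
r=least_squares(lambda p:np.r_[g(p),(p[4]-216)/10],[.5,.2,1.8,80,216]);L=r.x
print("lantern",L[:2].round(4),np.degrees(L[2]).round(1),L[3:].round(1),g(L).round(1))
np.savez("fit.npz",D=D,L=L)
big=cv2.resize(f[110:300,115:475],None,fx=2.2,fy=2.2,interpolation=cv2.INTER_CUBIC)
def poly(Q,col):
    q=(proj(d,Q)-[115,110]+.5)*2.2
    cv2.polylines(big,[np.int32(q*8)],True,col,1,cv2.LINE_AA,3)
Dz=list(D)+[.02]
sq=lambda a,b,z:[[-a,-b,z],[a,-b,z],[a,b,z],[-a,b,z]]
poly(T(Dz,sq(6,64,176)),(0,255,0));poly(T(Dz,sq(6,64,0)),(0,255,255))
th=np.linspace(0,6.28,30)
ci=lambda x,y,z:np.c_[x+8.5*np.cos(th),y+8.5*np.sin(th),0*th+z]
for z in(150,52):poly(T(Dz,ci(0,74,z)),(0,255,0))
for z in(154,56):poly(T(L[:3],ci(-86,66,z)),(0,255,0))
poly(T(L[:3],sq(82,82,0)),(0,255,255));poly(T(L[:3],[[-90,-70,208],[-76,-70,208],[-76,30,208],[-90,30,208]]),(255,255,0))
poly(T(L[:3],sq(76,76,216)),(255,0,255))
cv2.imwrite("pics/ov.png",big)
s=sensors.sense();print(s["eef_pos"],np.round(s["orientation"],3))
E
```

```text
door [ 0.4795 -0.2772] -31.1 [[-0.1, -0.1], [-0.2, -0.2], [-0.2, 0.4], [-1.4, -0.5], [1.2, 0.2], [0.7, 0.1]]
pintles [0.5542 0.0568 0.154 ] [0.5527 0.056  0.056 ]
lantern [0.594  0.1567] 105.3 [ 75.6 207.8] [ 0.2  0.6 -0.2 -0.1 -0.4 -0.5  0.3  0. ]
[ 0.14551536 -0.63351416  0.23128705] [[ 0.975  0.224 -0.   ]
 [ 0.224 -0.975 -0.   ]
 [-0.     0.    -1.   ]]
```

View pics/ov.png

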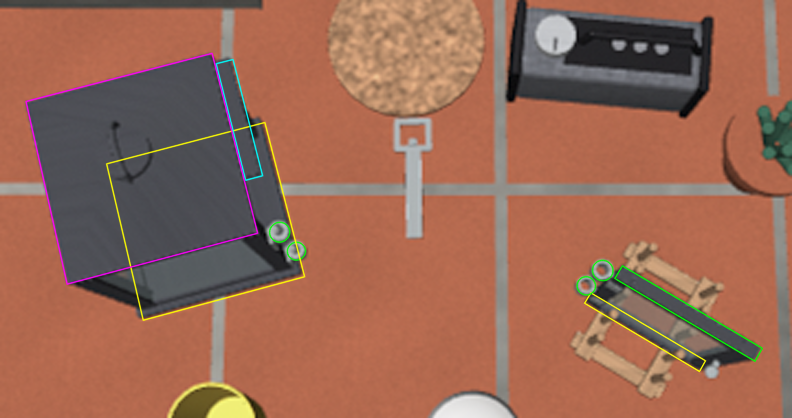

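The overlay matches the lantern, pintles, door and sockets within about 1 px. First I rise, then cross towards the rack.

{"name": "drive_tool", "arguments": {
  "plan": "0 0 -34 0 0 0; 0 0 -34 0 0 0; 0 0 -34 0 0 0; 30 -20 0 0 0 0; 34 -23 0 0 0 0; 34 -23 0 0 0 0; 34 -23 0 0 0 0; 34 -23 0 0 0 0",
  "gripper": -1,
  "newtons": 60
}}

```text
time_s: 1.67
eef_pos: [0.2831, -0.4856, 0.3334]
orientation: [[0.975, 0.223, 0.0], [0.223, -0.975, -0.0], [0.0, 0.0, -1.0]]
wrist_force: [-0.2, -0.7, 0.4]
finger_gap: 0.0854
finger_force: 0.0
```

{"name": "drive_tool", "arguments": {
  "plan": "34 -23 0 0 0 0; 34 -23 0 0 0 0; 34 -23 0 0 0 0; 34 -23 0 0 0 0; 34 -23 0 0 0 0; 34 -23 0 0 0 0; 25 -17 0 0 0 0; 0 0 0 0 0 -7"
}}

```text
time_s: 2.33
eef_pos: [0.4735, -0.2808, 0.3335]
orientation: [[0.938, 0.348, 0.001], [0.348, -0.938, 0.001], [0.002, -0.001, -1.0]]
wrist_force: [0.1, 0.0, -0.4]
finger_gap: 0.0854
finger_force: 0.0
```

{"name": "drive_tool", "arguments": {
  "plan": "0 0 0 0 0 -7; 0 0 0 0 0 -7; 0 0 0 0 0 -7; 0 0 0 0 0 -7; 0 0 0 0 0 -7; 0 0 0 0 0 -4; 0 0 0 0 0 0; 0 0 0 0 0 0"
}}

```text
time_s: 3.0
eef_pos: [0.4707, -0.2848, 0.3334]
orientation: [[0.518, 0.856, 0.0], [0.856, -0.518, -0.0], [-0.0, 0.0, -1.0]]
wrist_force: [-0.2, 0.6, 0.2]
finger_gap: 0.0857
finger_force: 0.0
```

{"name": "drive_tool", "arguments": {
  "plan": "11 3.6 0 0 0 0; 0 0 35 0 0 0; 0 0 35 0 0 0; 0 0 35 0 0 0; 0 0 30 0 0 0; 0 0 18 0 0 0; 0 0 12 0 0 0; 0 0 0 0 0 0"
}}

```text
time_s: 3.67
eef_pos: [0.4786, -0.2757, 0.1653]
orientation: [[0.516, 0.856, -0.004], [0.856, -0.516, 0.004], [0.001, -0.005, -1.0]]
wrist_force: [-1.9, -0.3, -0.9]
finger_gap: 0.0851
finger_force: 0.0
```

{"name": "drive_tool", "arguments": {
  "plan": "0 0 0 0 0 0; 0 0 0 0 0 0; 0 0 0 0 0 0; 0 0 0 0 0 0; 0 0 0 0 0 0; 0 0 0 0 0 0; 0 0 0 0 0 0; 0 0 0 0 0 0",
  "gripper": 1,
  "newtons": 60
}}

```text
time_s: 4.33
eef_pos: [0.4799, -0.2777, 0.1691]
orientation: [[0.516, 0.857, 0.001], [0.857, -0.516, -0.001], [-0.0, 0.001, -1.0]]
wrist_force: [0.1, -0.4, 4.8]
finger_gap: 0.011
finger_force: 59.3
```

{"name": "drive_tool", "arguments": {
  "plan": "0 0 -5 0 0 0; 0 0 -10 0 0 0; 0 0 -15 0 0 0; 0 0 -20 0 0 0; 0 0 -20 0 0 0; 0 0 -20 0 0 0; 0 0 -10 0 0 0; 0 0 0 0 0 0"
}}

```text
time_s: 5.0
eef_pos: [0.4804, -0.278, 0.2713]
orientation: [[0.516, 0.857, 0.004], [0.857, -0.516, -0.003], [-0.001, 0.005, -1.0]]
wrist_force: [0.2, -0.4, -3.4]
finger_gap: 0.0108
finger_force: 58.6
```

{"name": "drive_tool", "arguments": {
  "plan": "10 -1 0 0 0 0; 22 -3 0 0 0 0; 32 -4 0 0 0 0; 36 -5 0 0 0 0; 36 -5 0 0 0 0; 34 -4 0 0 0 0; 24 -3 0 0 0 0; 15 -1 0 0 0 0"
}}

```text
time_s: 5.67
eef_pos: [0.5646, -0.0809, 0.2657]
orientation: [[0.514, 0.858, -0.004], [0.858, -0.514, 0.003], [0.0, -0.005, -1.0]]
wrist_force: [0.5, -1.6, -3.3]
finger_gap: 0.011
finger_force: 58.6
```

{"name": "drive_tool", "arguments": {
  "plan": "0 0 0 0 0 -3; 0 0 0 0 0 -5; 0 0 0 0 0 -6; 0 0 0 0 0 -6; 0 0 0 0 0 -4; 0 0 0 0 0 -2.5; 0 0 0 0 0 0; 0 0 0 0 0 0"
}}

```text
time_s: 6.33
eef_pos: [0.5643, -0.084, 0.2664]
orientation: [[0.08, 0.997, -0.003], [0.997, -0.08, 0.001], [0.001, -0.003, -1.0]]
wrist_force: [0.2, -0.0, -3.8]
finger_gap: 0.011
finger_force: 58.6
```

{"name": "drive_tool", "arguments": {
  "plan": "0 0 5 0 0 0; 0 0 10 0 0 0; 0 0 14 0 0 0; 0 0 12 0 0 0; 0 0 8 0 0 0; 0 0 5 0 0 0; 0 0 0 0 0 0; 0 0 0 0 0 0"
}}

```text
time_s: 7.0
eef_pos: [0.5651, -0.0849, 0.2142]
orientation: [[0.08, 0.997, -0.0], [0.997, -0.08, 0.0], [0.0, -0.0, -1.0]]
wrist_force: [-0.3, -0.1, -4.1]
finger_gap: 0.0108
finger_force: 58.6
```

Run:
```python
from h import *
d=imaging.read_camera("top"); np.save("t2.npy",d,allow_pickle=True); f=d["frame"]
cv2.imwrite("pics/t2.png",cv2.resize(f[190:290,225:355],None,fx=6,fy=6,interpolation=cv2.INTER_CUBIC))
s=sensors.sense();print(s["eef_pos"].__repr__(),np.round(s["orientation"],4))
```

```text
array([ 0.5654273 , -0.08500438,  0.21483847]) [[ 7.970e-02  9.968e-01  1.000e-03]
 [ 9.968e-01 -7.970e-02 -3.000e-04]
 [-3.000e-04  1.000e-03 -1.000e+00]]
```

View pics/t2.png

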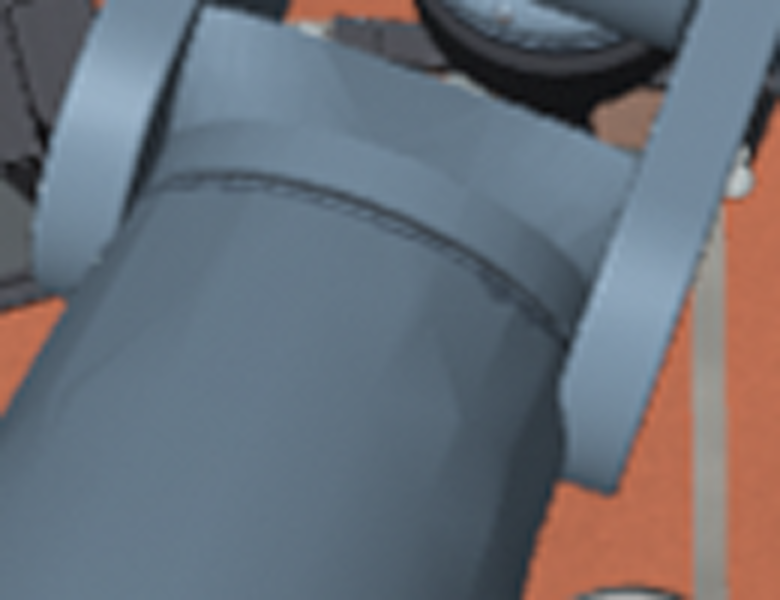

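The arm hides the sockets in the top view, so I check the side view with the model overlaid.

```bash
cat >> h.py <<'E'
def doorpose(s):
    R=np.array(s["orientation"]); p=np.array(s["eef_pos"])
    yaw=np.arctan2(R[1,0],R[0,0])-np.pi/2
    c=p+0.0002*R[:,0]; return [c[0],c[1],yaw,p[2]-0.149]
th=np.linspace(0,6.28,30)
ci=lambda x,y,z:np.c_[x+8.5*np.cos(th),y+8.5*np.sin(th),0*th+z]
sq=lambda a,b,z:[[-a,-b,z],[a,-b,z],[a,b,z],[-a,b,z]]
E
python3 - <<'E'
from h import *
d=imaging.read_camera("side"); f=d["frame"]; s=sensors.sense(); L=np.load("fit.npz")["L"]
Dz=doorpose(s); print(np.round(Dz,4))
x0,y0,w,h,k=255,140,160,140,5
big=cv2.resize(f[y0:y0+h,x0:x0+w],None,fx=k,fy=k,interpolation=cv2.INTER_CUBIC)[:600]
def poly(Q,col):
    q=(proj(d,Q)-[x0,y0]+.5)*k
    cv2.polylines(big,[np.int32(q*8)],True,col,1,cv2.LINE_AA,3)
poly(T(Dz,sq(6,64,176)),(0,255,0));poly(T(Dz,sq(6,64,0)),(0,255,255))
for z in(150,52,128,30):poly(T(Dz,ci(0,74,z)),(0,255,0))
for z in(154,56):poly(T(L[:3],ci(-86,66,z)),(255,255,0))
poly(T(L[:3],sq(76,76,208)),(255,0,255));poly(T(Dz,ci(-16,-57,88)),(0,255,0))
cv2.imwrite("pics/s2.png",big)
E
```

```text
[ 0.5656 -0.0848 -0.0797  0.0662]
```

View pics/s2.png

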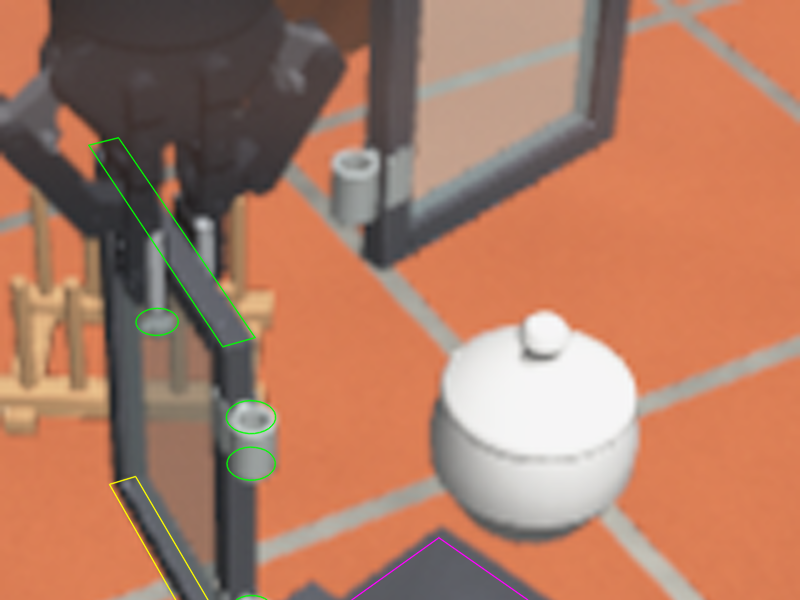

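The side view confirms the held door agrees with the model: upper socket at crop (250,418), within about 0.3 px. Now I bring the sockets in over the pintles.

{"name": "drive_tool", "arguments": {
  "plan": "6 -3 0 0 0 0; 11 -4 0 0 0 0; 12 -4 0 0 0 0; 12 -4 0 0 0 0; 11 -4 0 0 0 0; 8 -3 0 0 0 0; 5.7 -1.5 0 0 0 0; 0 0 0 0 0 0"
}}

```text
time_s: 7.77
eef_pos: [0.5468, -0.0164, 0.2146]
orientation: [[0.078, 0.997, 0.001], [0.997, -0.078, -0.001], [-0.001, 0.001, -1.0]]
wrist_force: [-0.5, -0.4, -3.3]
finger_gap: 0.011
finger_force: 58.6
```

{"name": "drive_tool", "arguments": {
  "plan": "0 0 0 0 0 0; 0 0 3 0 0 0; 0 0 4 0 0 0; 0 0 4 0 0 0; 0 0 3 0 0 0; 0 0 2 0 0 0; 0 0 0 0 0 0; 0 0 0 0 0 0"
}}

```text
time_s: 8.43
eef_pos: [0.5468, -0.0175, 0.1981]
orientation: [[0.08, 0.997, -0.0], [0.997, -0.08, 0.0], [0.0, -0.0, -1.0]]
wrist_force: [0.2, 0.3, -3.8]
finger_gap: 0.0107
finger_force: 58.6
```

Run:
```python
from h import *
s=sensors.sense(); Dz=doorpose(s); print(T(Dz,[[0,74,30],[0,74,128]]).round(4), np.round(s["eef_pos"],4),np.round(s["wrist_force"],1),np.round(s["moment"],2))
d=imaging.read_camera("top"); f=d["frame"]; L=np.load("fit.npz")["L"]
x0,y0,w,h,k=215,180,120,100,6
big=cv2.resize(f[y0:y0+h,x0:x0+w],None,fx=k,fy=k,interpolation=cv2.INTER_CUBIC)
cv2.imwrite("pics/t3.png",big)
```

```text
[[0.5527 0.0564 0.0791]
 [0.5527 0.0564 0.1771]] [ 0.5468 -0.0175  0.1981] [ 0.2  0.3 -3.8] [-0.    0.02 -0.01]
```

{"name": "drive_tool", "arguments": {
  "plan": "0 0.4 1.5 0 0 0; 0 0 1.5 0 0 0; 0 0 1.5 0 0 0; 0 0 1.5 0 0 0; 0 0 1.5 0 0 0; 0 0 1.5 0 0 0; 0 0 0 0 0 0; 0 0 0 0 0 0"
}}

```text
time_s: 9.15
eef_pos: [0.5472, -0.0175, 0.1891]
orientation: [[0.08, 0.997, -0.0], [0.997, -0.08, 0.0], [0.0, -0.0, -1.0]]
wrist_force: [0.3, 0.1, -3.9]
finger_gap: 0.0109
finger_force: 58.6
```

{"name": "drive_tool", "arguments": {
  "plan": "0 0 1 0 0 0; 0 0 1 0 0 0; 0 0 1 0 0 0; 0 0 1 0 0 0; 0 0 1 0 0 0; 0 0 1 0 0 0; 0 0 0 0 0 0; 0 0 0 0 0 0"
}}

```text
time_s: 9.82
eef_pos: [0.5472, -0.0175, 0.1832]
orientation: [[0.08, 0.997, -0.0], [0.997, -0.08, 0.0], [-0.0, -0.0, -1.0]]
wrist_force: [-0.6, -0.3, -3.7]
finger_gap: 0.0108
finger_force: 58.6
```

{"name": "drive_tool", "arguments": {
  "plan": "0 0 1.2 0 0 0; 0 0 1.2 0 0 0; 0 0 1.2 0 0 0; 0 0 1.2 0 0 0; 0 0 1.2 0 0 0; 0 0 1 0 0 0; 0 0 0 0 0 0; 0 0 0 0 0 0"
}}

```text
time_s: 10.48
eef_pos: [0.5472, -0.0175, 0.1762]
orientation: [[0.08, 0.997, -0.0], [0.997, -0.08, 0.0], [0.0, -0.0, -1.0]]
wrist_force: [0.6, 0.7, -2.7]
finger_gap: 0.0109
finger_force: 58.6
```

{"name": "drive_tool", "arguments": {
  "plan": "0 0 0.5 0 0 0; 0 0 0.5 0 0 0; 0 0 0.5 0 0 0; 0 0 0 0 0 0; 0 0 0 0 0 0; 0 0 0 0 0 0; 0 0 0 0 0 0; 0 0 0 0 0 0"
}}

```text
time_s: 11.15
eef_pos: [0.5474, -0.0176, 0.175]
orientation: [[0.08, 0.997, 0.0], [0.997, -0.08, -0.0], [-0.0, 0.0, -1.0]]
wrist_force: [-0.2, -0.7, -1.3]
finger_gap: 0.0107
finger_force: 58.8
```

{"name": "drive_tool", "arguments": {
  "plan": "0 0 0.4 0 0 0; 0 0 0.4 0 0 0; 0 0 0 0 0 0; 0 0 0 0 0 0; 0 0 0 0 0 0; 0 0 0 0 0 0"
}}

```text
time_s: 11.65
eef_pos: [0.5476, -0.0178, 0.1746]
orientation: [[0.08, 0.997, 0.001], [0.997, -0.08, -0.001], [-0.001, 0.001, -1.0]]
wrist_force: [-2.5, -1.7, 3.0]
finger_gap: 0.0111
finger_force: 59.6
```

{"name": "drive_tool", "arguments": {
  "plan": "0 1.5 0 0 0 0; 0 1.5 0 0 0 0; 0 0 0 0 0 0; 0 0 0 0 0 0"
}}

```text
time_s: 11.98
eef_pos: [0.5502, -0.0178, 0.1743]
orientation: [[0.079, 0.997, -0.001], [0.997, -0.079, -0.0], [-0.0, -0.001, -1.0]]
wrist_force: [-3.5, -2.5, 5.6]
finger_gap: 0.0108
finger_force: 59.9
```

Both sockets are seated: contact came at the expected height, and the sideways nudge was resisted. I centre and release.

{"name": "drive_tool", "arguments": {
  "plan": "0 -2 0 0 0 0; 0 0 0 0 0 0; 0 0 0 0 0 0; 0 0 0 0 0 0"
}}

```text
time_s: 12.32
eef_pos: [0.5487, -0.0176, 0.1742]
orientation: [[0.08, 0.997, 0.001], [0.997, -0.08, 0.0], [0.0, 0.001, -1.0]]
wrist_force: [-0.1, -2.3, 3.5]
finger_gap: 0.0111
finger_force: 59.6
```

{"name": "drive_tool", "arguments": {
  "plan": "0 0 0 0 0 0; 0 0 0 0 0 0; 0 0 0 0 0 0; 0 0 0 0 0 0; 0 0 0 0 0 0; 0 0 0 0 0 0; 0 0 0 0 0 0; 0 0 0 0 0 0",
  "gripper": -1
}}

```text
time_s: 12.98
eef_pos: [0.5482, -0.0176, 0.174]
orientation: [[0.08, 0.997, -0.0], [0.997, -0.08, 0.0], [0.0, -0.0, -1.0]]
wrist_force: [1.2, -0.4, 0.9]
finger_gap: 0.0856
finger_force: 0.0
```

{"name": "drive_tool", "arguments": {
  "plan": "0 0 -10 0 0 0; 0 0 -20 0 0 0; 0 0 -25 0 0 0; 0 0 -25 0 0 0; 0 0 -25 0 0 0; 0 0 -15 0 0 0; 0 0 0 0 0 0; 0 0 0 0 0 0"
}}

```text
time_s: 13.65
eef_pos: [0.5486, -0.0177, 0.2951]
orientation: [[0.08, 0.997, 0.002], [0.997, -0.08, -0.001], [-0.0, 0.002, -1.0]]
wrist_force: [0.2, -0.2, 0.0]
finger_gap: 0.0853
finger_force: 0.0
```

Run:
```python
from h import *
d=imaging.read_camera("side"); f=d["frame"]; s=sensors.sense(); L=np.load("fit.npz")["L"]
print(s["eef_pos"],s["wrist_force"])
H=T(L[:3],[[-86,66,0]])[0]
x0,y0,w,h,k=255,140,160,150,4
big=cv2.resize(f[y0:y0+h,x0:x0+w],None,fx=k,fy=k,interpolation=cv2.INTER_CUBIC)
yaw=np.radians(-4.6); Dz=[H[0]+.074*np.sin(yaw),H[1]-.074*np.cos(yaw),yaw,.026]
def poly(Q,col):
    q=(proj(d,Q)-[x0,y0]+.5)*k
    cv2.polylines(big,[np.int32(q*8)],True,col,1,cv2.LINE_AA,3)
poly(T(Dz,sq(6,64,176)),(0,255,0));poly(T(Dz,ci(-16,-57,88)),(0,255,0))
cv2.imwrite("pics/s3.png",big)
```

```text
[ 0.54791034 -0.01752543  0.29344723] [ 0.11331807 -0.27095218 -0.63893806]
```

View pics/s3.png

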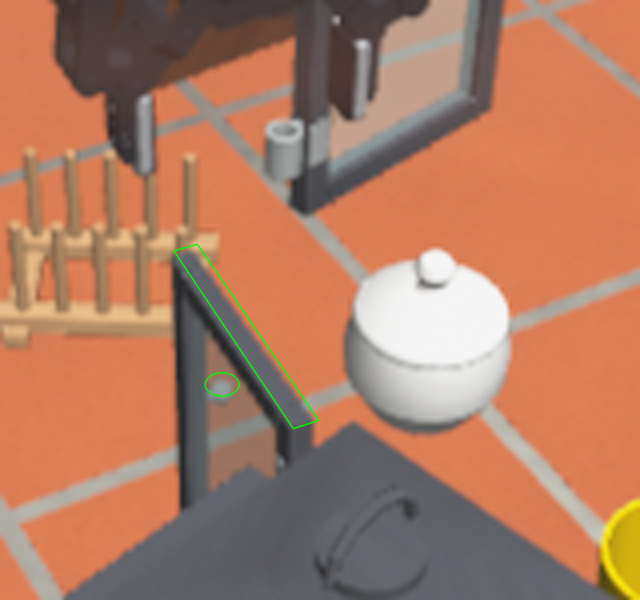

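The door hangs upright and open where predicted: top bar from crop (180,248) to (310,425), knob at (221,385). Next I close the fingers, turn so their narrow side faces the door, and tilt so the tip leads.

{"name": "drive_tool", "arguments": {
  "plan": "-10 -21 0 0 0 0; -11 -22 0 0 0 0; 0 0 0 0 0 7; 0 0 0 0 0 7; 0 0 0 0 0 7; 0 0 0 0 0 7; 0 0 0 0 0 7; 0 0 0 0 0 7",
  "gripper": 1,
  "newtons": 20
}}

```text
time_s: 14.37
eef_pos: [0.5028, -0.0349, 0.2917]
orientation: [[0.73, 0.683, -0.004], [0.683, -0.73, 0.001], [-0.002, -0.003, -1.0]]
wrist_force: [0.1, 1.7, 0.2]
finger_gap: -0.0001
finger_force: 0.0
```

{"name": "drive_tool", "arguments": {
  "plan": "0 0 0 0 0 7; 0 0 0 0 0 7; 0 0 0 0 0 7; 0 0 0 0 0 7; 0 0 0 0 0 7; 0 0 0 0 0 7; 0 0 0 0 0 6; 0 0 0 0 6 0"
}}

```text
time_s: 15.03
eef_pos: [0.5045, -0.0353, 0.2913]
orientation: [[0.991, -0.083, 0.101], [-0.083, -0.997, -0.007], [0.101, -0.001, -0.995]]
wrist_force: [-0.3, -0.2, 0.4]
finger_gap: -0.0001
finger_force: 0.0
```

{"name": "drive_tool", "arguments": {
  "plan": "0 0 0 0 6 0; 0 0 0 0 0 0; 0 0 0 0 0 0; 0 0 0 0 0 0"
}}

```text
time_s: 15.37
eef_pos: [0.5036, -0.0351, 0.2934]
orientation: [[0.976, -0.08, 0.205], [-0.078, -0.997, -0.016], [0.205, -0.0, -0.979]]
wrist_force: [0.5, 0.0, 0.8]
finger_gap: 0.0001
finger_force: 0.0
```

{"name": "drive_tool", "arguments": {
  "plan": "-3 0 14 0 0 0; -5.6 0 27 0 0 0; -5.6 0 27 0 0 0; -5.4 0 25 0 0 0; -3 0 15 0 0 0; 0 0 0 0 0 0; 0 0 0 0 0 0"
}}

```text
time_s: 15.95
eef_pos: [0.5042, -0.0351, 0.1831]
orientation: [[0.976, -0.079, 0.205], [-0.078, -0.997, -0.016], [0.205, -0.0, -0.979]]
wrist_force: [1.0, -0.3, -0.5]
finger_gap: 0.0
finger_force: 0.0
```

```bash
cat > sw.py <<'E'
from h import *
# rows that turn the tool by dA deg about the hinge axis (world z) with tilt preserved, plus radial/normal correction
def row(dA,dn=0,L=np.load("fit.npz")["L"]):
    s=sensors.sense(); R=np.array(s["orientation"]); p=np.array(s["eef_pos"]); H=T(L[:3],[[-86,66,0]])[0]
    a=np.radians(dA); Z=cv2.Rodrigues(np.array([0,0,a]))[0]; v=p-H; v[2]=0
    dp=Z@v-v; return (R.T@dp*1000).round(2),(R.T@[0,0,dA]).round(2),v
if __name__=="__main__":
    for A in (1,3,4,6): print(A,row(A))
    s=sensors.sense();print(s["eef_pos"],np.round(s["orientation"],3))
E
python3 sw.py
```

```text
1 (array([1.63, 0.71, 0.34]), array([ 0.21, -0.  , -0.98]), array([-0.04874661, -0.09149189,  0.        ]))
3 (array([4.93, 2.03, 1.03]), array([ 0.62, -0.  , -2.94]), array([-0.04874661, -0.09149189,  0.        ]))
4 (array([6.59, 2.65, 1.38]), array([ 0.82, -0.  , -3.91]), array([-0.04874661, -0.09149189,  0.        ]))
6 (array([9.95, 3.8 , 2.09]), array([ 1.23, -0.  , -5.87]), array([-0.04874661, -0.09149189,  0.        ]))
[ 0.5042353  -0.03512515  0.18308034] [[ 0.976 -0.079  0.205]
 [-0.078 -0.997 -0.016]
 [ 0.205 -0.    -0.979]]
```

{"name": "drive_tool", "arguments": {
  "plan": "5 0 1 0 0 0; 6 0 1.2 0 0 0; 5 0 1.1 0 0 0; 3 0 0.7 0 0 0; 0 0 0 0 0 0; 0 0 0 0 0 0"
}}

```text
time_s: 16.45
eef_pos: [0.5237, -0.0367, 0.184]
orientation: [[0.975, -0.079, 0.207], [-0.078, -0.997, -0.017], [0.208, 0.0, -0.978]]
wrist_force: [0.3, -0.1, 0.4]
finger_gap: 0.0001
finger_force: 0.0
```

```bash
python3 sw.py
```

```text
1 (array([1.63, 0.37, 0.35]), array([ 0.21,  0.  , -0.98]), array([-0.02926559, -0.09307622,  0.        ]))
3 (array([4.9 , 1.01, 1.04]), array([ 0.62,  0.  , -2.93]), array([-0.02926559, -0.09307622,  0.        ]))
4 (array([6.54, 1.29, 1.39]), array([ 0.83,  0.  , -3.91]), array([-0.02926559, -0.09307622,  0.        ]))
6 (array([9.84, 1.76, 2.09]), array([ 1.25,  0.  , -5.87]), array([-0.02926559, -0.09307622,  0.        ]))
[ 0.52371632 -0.03670948  0.18395971] [[ 0.975 -0.079  0.207]
 [-0.078 -0.997 -0.017]
 [ 0.208  0.    -0.978]]
```

{"name": "drive_tool", "arguments": {
  "plan": "4.9 1.0 1.0 0.62 0 -2.93; 4.9 1.0 1.0 0.62 0 -2.93; 6.5 1.3 1.4 0.83 0 -3.91; 6.5 1.3 1.4 0.83 0 -3.91; 6.5 1.3 1.4 0.83 0 -3.91; 6.5 1.3 1.4 0.83 0 -3.91; 6.5 1.3 1.4 0.83 0 -3.91; 6.5 1.3 1.4 0.83 0 -3.91"
}}

```text
time_s: 17.12
eef_pos: [0.5737, -0.039, 0.1837]
orientation: [[0.882, 0.432, 0.187], [0.423, -0.902, 0.09], [0.208, 0.0, -0.978]]
wrist_force: [-0.4, 0.0, 0.5]
finger_gap: -0.0002
finger_force: 0.1
```

{"name": "drive_tool", "arguments": {
  "plan": "6.5 1.3 1.4 0.83 0 -3.91; 6.5 1.3 1.4 0.83 0 -3.91; 6.5 1.3 1.4 0.83 0 -3.91; 6.5 1.3 1.4 0.83 0 -3.91; 6.5 1.3 1.4 0.83 0 -3.91; 6.5 1.3 1.4 0.83 0 -3.91; 4.9 1.0 1.0 0.62 0 -2.93; 0 0 0 0 0 0"
}}

```text
time_s: 17.78
eef_pos: [0.615, -0.019, 0.1837]
orientation: [[0.596, 0.793, 0.127], [0.776, -0.609, 0.165], [0.208, 0.0, -0.978]]
wrist_force: [0.1, 0.4, -0.6]
finger_gap: -0.0001
finger_force: 0.0
```

Run:
```python
from sw import *
r=row(3); v=r[2]; R=np.array(sensors.sense()["orientation"]); yaw=np.arctan2(R[1,0],R[0,0])
xd=np.array([np.cos(yaw),np.sin(yaw)]); yd=np.array([-xd[1],xd[0]])
print(r,"toolyaw",np.degrees(yaw),"r",-v[:2]@yd*1e3,"n",-v[:2]@xd*1e3,sensors.sense()["eef_pos"])
d=imaging.read_camera("top"); f=d["frame"]; g=imaging.read_camera("side")["frame"]
a=cv2.resize(f[110:270,120:320],None,fx=2,fy=2); b=cv2.resize(g[140:300,220:420],None,fx=2,fy=2)
cv2.imwrite("pics/p4.png",np.hstack([a,b]))
```

```text
(array([4.9 , 1.02, 1.04]), array([ 0.62,  0.  , -2.93]), array([ 0.06197282, -0.07539475,  0.        ])) toolyaw 52.456637214884665 r 95.0804455574737 n 22.016064066393483 [ 0.61495473 -0.01902801  0.18365506]
```

View pics/p4.png

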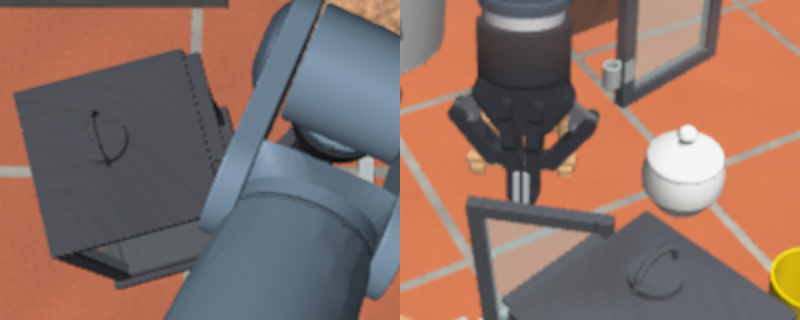

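The door is following the finger and stands about half closed. I carry on, slowing towards the end.

{"name": "drive_tool", "arguments": {
  "plan": "4.9 1.0 1.0 0.62 0 -2.93; 6.5 1.3 1.4 0.83 0 -3.91; 6.5 1.3 1.4 0.83 0 -3.91; 6.5 1.3 1.4 0.83 0 -3.91; 6.5 1.3 1.4 0.83 0 -3.91; 6.5 1.3 1.4 0.83 0 -3.91; 6.5 1.3 1.4 0.83 0 -3.91; 4.9 1.0 1.0 0.62 0 -2.93"
}}

```text
time_s: 18.55
eef_pos: [0.6436, 0.0218, 0.1836]
orientation: [[0.128, 0.991, 0.027], [0.97, -0.131, 0.206], [0.207, 0.0, -0.978]]
wrist_force: [-0.2, -0.0, 0.8]
finger_gap: -0.0001
finger_force: 0.2
```

{"name": "drive_tool", "arguments": {
  "plan": "4.9 1.0 1.0 0.62 0 -2.93; 4.9 1.0 1.0 0.62 0 -2.93; 3.3 0.7 0.7 0.42 0 -1.95; 3.3 0.7 0.7 0.42 0 -1.95; 1.6 0.4 0.35 0.21 0 -0.98; 1.6 0.4 0.35 0.21 0 -0.98; 0 0 0 0 0 0; 0 0 0 0 0 0"
}}

```text
time_s: 19.22
eef_pos: [0.6487, 0.0414, 0.1835]
orientation: [[-0.073, 0.997, -0.016], [0.975, 0.075, 0.207], [0.207, -0.0, -0.978]]
wrist_force: [0.3, 0.2, 0.5]
finger_gap: 0.0001
finger_force: 0.0
```

{"name": "drive_tool", "arguments": {
  "plan": "1.6 0.4 0.35 0.21 0 -0.98; 1.6 0.4 0.35 0.21 0 -0.98; 1.6 0.4 0.35 0.21 0 -0.98; 1.6 0.4 0.35 0.21 0 -0.98; 1.6 0.4 0.35 0.21 0 -0.98; 1.6 0.4 0.35 0.21 0 -0.98; 0 0 0 0 0 0; 0 0 0 0 0 0"
}}

```text
time_s: 19.88
eef_pos: [0.6502, 0.0517, 0.1835]
orientation: [[-0.176, 0.984, -0.037], [0.962, 0.18, 0.204], [0.208, -0.0, -0.978]]
wrist_force: [-0.4, -0.6, -0.3]
finger_gap: 0.0
finger_force: 0.0
```

{"name": "drive_tool", "arguments": {
  "plan": "1 0.2 0.2 0.12 0 -0.6; 1 0.2 0.2 0.12 0 -0.6; 1 0.2 0.2 0.12 0 -0.6; 0 0 0 0 0 0; 0 0 0 0 0 0; 0 0 0 0 0 0"
}}

```text
time_s: 20.38
eef_pos: [0.6501, 0.0546, 0.1836]
orientation: [[-0.207, 0.977, -0.044], [0.956, 0.211, 0.203], [0.208, 0.0, -0.978]]
wrist_force: [0.5, -0.1, -0.1]
finger_gap: 0.0001
finger_force: 0.1
```

{"name": "drive_tool", "arguments": {
  "plan": "1 0 0.2 0 0 0; 1 0 0.2 0 0 0; 1 0 0.2 0 0 0; 0 0 0 0 0 0; 0 0 0 0 0 0"
}}

```text
time_s: 20.8
eef_pos: [0.6494, 0.0577, 0.1836]
orientation: [[-0.207, 0.977, -0.044], [0.956, 0.211, 0.203], [0.208, 0.0, -0.978]]
wrist_force: [0.1, -0.6, -0.5]
finger_gap: -0.0001
finger_force: 0.1
```

{"name": "drive_tool", "arguments": {
  "plan": "1 0 0.2 0 0 0; 1 0 0.2 0 0 0; 0 0 0 0 0 0; 0 0 0 0 0 0; 0 0 0 0 0 0"
}}

```text
time_s: 21.22
eef_pos: [0.649, 0.0596, 0.1837]
orientation: [[-0.207, 0.977, -0.044], [0.956, 0.211, 0.203], [0.207, 0.0, -0.978]]
wrist_force: [0.1, -0.1, 0.0]
finger_gap: 0.0001
finger_force: 0.1
```

{"name": "drive_tool", "arguments": {
  "plan": "1 0 0.2 0 0 0; 1 0 0.2 0 0 0; 0 0 0 0 0 0; 0 0 0 0 0 0; 0 0 0 0 0 0"
}}

```text
time_s: 21.63
eef_pos: [0.6486, 0.0616, 0.1837]
orientation: [[-0.207, 0.977, -0.044], [0.956, 0.211, 0.203], [0.207, 0.0, -0.978]]
wrist_force: [1.0, 0.0, -1.0]
finger_gap: -0.0001
finger_force: 0.1
```

{"name": "drive_tool", "arguments": {
  "plan": "1 0 0.2 0 0 0; 1 0 0.2 0 0 0; 0 0 0 0 0 0; 0 0 0 0 0 0; 0 0 0 0 0 0"
}}

```text
time_s: 22.05
eef_pos: [0.6482, 0.0636, 0.1837]
orientation: [[-0.207, 0.977, -0.044], [0.956, 0.211, 0.203], [0.208, 0.0, -0.978]]
wrist_force: [0.3, -0.5, -0.5]
finger_gap: 0.0005
finger_force: 0.1
```

{"name": "drive_tool", "arguments": {
  "plan": "0.7 0 0.1 0 0 0; 0.7 0 0.1 0 0 0; 0 0 0 0 0 0; 0 0 0 0 0 0; 0 0 0 0 0 0"
}}

```text
time_s: 22.47
eef_pos: [0.6479, 0.065, 0.1838]
orientation: [[-0.207, 0.977, -0.044], [0.956, 0.211, 0.203], [0.208, 0.0, -0.978]]
wrist_force: [1.0, -0.6, 0.2]
finger_gap: -0.0001
finger_force: 0.1
```

{"name": "drive_tool", "arguments": {
  "plan": "0.7 0 0.1 0 0 0; 0.7 0 0.1 0 0 0; 0 0 0 0 0 0; 0 0 0 0 0 0; 0 0 0 0 0 0"
}}

```text
time_s: 22.88
eef_pos: [0.6476, 0.0663, 0.1839]
orientation: [[-0.207, 0.977, -0.044], [0.956, 0.211, 0.203], [0.207, 0.0, -0.978]]
wrist_force: [-0.3, -0.4, -0.1]
finger_gap: 0.0001
finger_force: 0.1
```

{"name": "drive_tool", "arguments": {
  "plan": "0.8 0 0.15 0 0 0; 0.8 0 0.15 0 0 0; 0 0 0 0 0 0; 0 0 0 0 0 0; 0 0 0 0 0 0"
}}

```text
time_s: 23.3
eef_pos: [0.6472, 0.0679, 0.1839]
orientation: [[-0.207, 0.977, -0.044], [0.956, 0.211, 0.203], [0.208, 0.0, -0.978]]
wrist_force: [0.4, -0.0, -0.6]
finger_gap: -0.0002
finger_force: 0.2
```

{"name": "drive_tool", "arguments": {
  "plan": "0.7 0 0.15 0 0 0; 0.7 0 0.15 0 0 0; 0 0 0 0 0 0; 0 0 0 0 0 0; 0 0 0 0 0 0"
}}

```text
time_s: 23.72
eef_pos: [0.6471, 0.0685, 0.1839]
orientation: [[-0.206, 0.978, -0.043], [0.956, 0.211, 0.202], [0.206, 0.0, -0.979]]
wrist_force: [1.5, -4.9, -0.1]
finger_gap: -0.0
finger_force: 2.6
```

Run:
```python
from sw import *
v=row(3)[2];print(-v[:2]@np.array([-.264,.9646]),sensors.sense()["wrist_force"])
f=imaging.read_camera("top")["frame"]; g=imaging.read_camera("side")["frame"]
a=cv2.resize(f[110:270,120:320],None,fx=2,fy=2); b=cv2.resize(g[220:360,250:425],None,fx=2.286,fy=2.286)
cv2.imwrite("pics/p5.png",np.hstack([a,b[:320,:400]]))
```

```text
0.013125316260865551 [ 1.53513872 -4.93818771 -0.08892303]
```

View pics/p5.png

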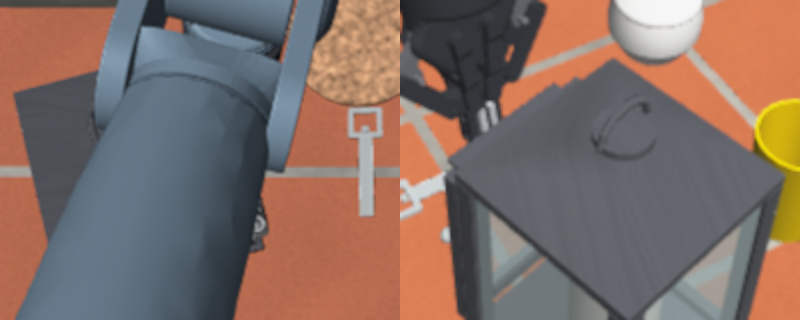

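Contact force rose to 5 N at the stop, so the door is shut. I back away gently.

{"name": "drive_tool", "arguments": {
  "plan": "-2 0 -0.4 0 0 0; -6 0 -1.2 0 0 0; -12 0 -2.5 0 0 0; -15 0 -3 0 0 0; -10 0 -2 0 0 0; 5 0 -24 0 0 0; 7 0 -33 0 0 0; 7 0 -33 0 0 0"
}}

```text
time_s: 24.48
eef_pos: [0.6561, 0.023, 0.2752]
orientation: [[-0.205, 0.978, -0.046], [0.956, 0.21, 0.204], [0.209, -0.003, -0.978]]
wrist_force: [0.5, 0.8, -0.1]
finger_gap: -0.0001
finger_force: 0.0
```

{"name": "drive_tool", "arguments": {
  "plan": "-15 -4 -8 0 0 0; -33 -8 -8 0 0 0; -33 -8 -8 0 0 0; -33 -8 -8 0 0 0; -33 -8 -8 0 0 0; -33 -8 -8 0 0 0; -25 -8 -6 0 0 0; 0 0 0 0 0 0"
}}

```text
time_s: 25.15
eef_pos: [0.6497, -0.2, 0.2854]
orientation: [[-0.2, 0.979, -0.042], [0.958, 0.205, 0.202], [0.206, -0.0, -0.979]]
wrist_force: [0.5, -0.2, -0.1]
finger_gap: 0.0005
finger_force: 0.0
```

Run:
```python
from h import *
s=sensors.sense();print(s["eef_pos"],s["time_s"],s["wrist_force"])
L=np.load("fit.npz")["L"]; d=imaging.read_camera("top"); f=d["frame"]; g=imaging.read_camera("side")
k=4
a=cv2.resize(f[140:250,170:270],None,fx=k,fy=k,interpolation=cv2.INTER_CUBIC)
Dz=[*T(L[:3],[[-86,-8,0]])[0][:2],L[2],.026]
def poly(Q,col):
    cv2.polylines(a,[np.int32((proj(d,Q)-[170,140]+.5)*k*8)],True,col,1,cv2.LINE_AA,3)
poly(T(Dz,ci(-16,-57,88)),(0,255,0)); poly(T(Dz,ci(0,74,150)),(0,255,0)); poly(T(Dz,ci(0,74,52)),(0,255,0))
poly(T(Dz,[[-6,-64,0],[-6,64,0]]),(0,255,255))
b=cv2.resize(g["frame"][230:340,250:350],None,fx=k,fy=k,interpolation=cv2.INTER_CUBIC)
cv2.imwrite("pics/p6.png",np.hstack([a,b]))
```

```text
[ 0.64971385 -0.20000738  0.28541503] 25.15 [ 0.54941017 -0.16428    -0.1334898 ]
```

View pics/p6.png

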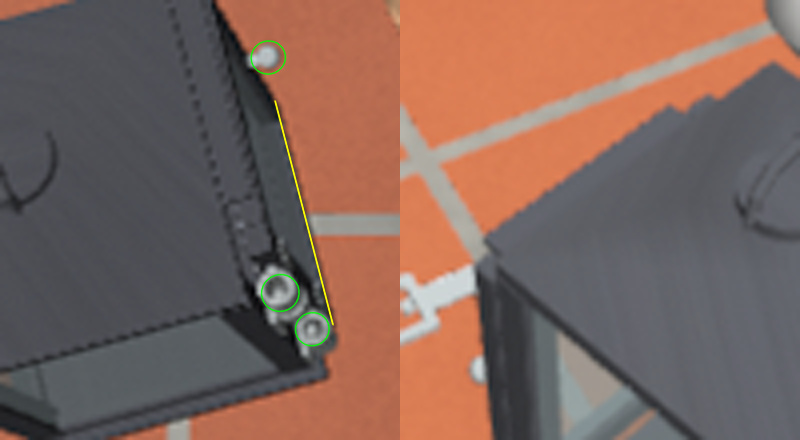

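The picture shows the door shut. The knob at crop (267,57) and both sockets at (280,290) and (312,328) lie on the predicted shut, seated outlines, and the arm is clear. I hand in.

```bash
python3 -c "
from h import *
print(manip.sign_off())"
```

```text
the job is handed in; nothing more can be done
None
```

The door is back on the lantern with both sockets home on their pintles, swung shut against its stop with the knob outside, and released; the job is handed in, but no verdict came back.

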